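# Pack the lab ware into the carrying case and close it

## Robot

A 6-joint arm with a two-finger parallel gripper is mounted at the origin on the work surface. World frame = base frame: x ahead of the robot, y to its left, z up, the work surface at z = 0. Lengths are in mm, angles in rad, forces in N, time in s.
With the tool pointing down it reaches from about 275 to 750 mm from the base axis. Payload 10.2 kg.
Tool frame: the origin (TCP) lies at the very end of the fingers, on their centre line; the grasp point (between the pads) lies 19 mm behind it; z points along the fingers, y is the line along which they close (so a half turn about z gives the same grasp; the last joint's range is limited). The gripper opens to 85 mm and grips with 20 to 120 N. Pads are 22 mm wide; open, the fingers measure 114 mm over their backs; the gripper's body (76 mm by 85 mm) begins 54 mm behind the grasp point. The pads swing forward as they close: fully open they stand 13 mm farther back than shut.
Start: joints at [0.918, 0.313, 1.498, -0, 1.331, -0.223], TCP at [218.775, 477.251, 231.294] pointing down, gripper open.
Joint ranges: [-2.94, 2.94], [-0.97, 2.17], [0.19, 2.56], [-1.23, 4.37], [0.02, 3.11], [-2.88, 2.88]. Speed limits (rad/s): [2.39, 2.39, 3.01, 3.14, 3.14, 3.14].

## Interface

Orientations are given as a unit quaternion [w, x, y, z].
In Python, from rig import ctrl, optics gives the robot as it stands. The module is installed in compiled form; this text tells all that it offers.
- The arm moves only by the shell command python3 -m handwheel 'ROWS' [FORCE]. ROWS is JSON, a list that holds one entry, the list of rows, each a list of 5 numbers: the gripper command: -1 is fully open, 1 is shut, values between are in proportion, then the shift along the world's x, y, z in units of 50 mm (1.0 is 50 mm), then the turn about the world's z in units of 8 degrees (1.0 is 8 degrees). In form: [[[gripper, tx, ty, tz, twist], ...]]. A call has 1 to 10 rows; each row shifts and turns the commanded pose from where the row before left it; what a row does not reach is not made up. A row lasts 1/10 s, in which the tool goes at most 50 mm and 8.59 degrees, less where a joint would pass 70% of its speed; a pose out of reach is approached as far as the arm can. A call is refused whole if a number of a shift passes 1 or a number of a turn 1, either way. A call with a gripper value outside its range is refused whole. The fingers move at their own pace and stop on an object; FORCE is the grip in N (left out, the last holds). Time passes only in rows, so rows that do not move let the fingers close. It gives the time, the measured TCP pose, the force, the opening and the grip force at its end, in the units of the state.
- ctrl.sense(): the state, without advancing time (a new reading comes with each control period).
- optics.capture(name): name is "scene" or "top"; returns a dict with "img" (420x560x3 uint8, blue, green, red), "K" (3x3 intrinsics, pixels), "dist_coeffs" ([k1, k2, p1, p2, k3] as OpenCV has them; the pictures are not rectified), "R" (3x3) and "t" (3): a world point X has camera coordinates R X + t. Camera axes: x right, y down, z forward; pixel columns grow to the right and rows downward; lengths in mm; the calibration is good to about 2 mm. A picture is of the moment at which its call begins. There is no depth.
- ctrl.finish_job(): hands the job in; it is judged then, once.
The state is a dict: "time_s": time; "joints": joint angles; "dq": joint speeds; "tau": joint torques, N m; "eef_pos": TCP position; "ee_rot": TCP orientation; "force": force on the tool from outside, world axes, zero at the start; "wrist_torque": the same for the moment, N m; "grip_width": opening from 0.0 (shut) to 1.0 (fully open); "grip_force": force on a finger pad.
Only numpy, scipy, OpenCV 4.12 (cv2) and the standard library are available. Lean on these libraries where they do the work, as an engineer would, in place of code of your own. Each camera call takes 0.05 s, during which the arm holds its last target. There are 200 camera calls.

## Task

Lift the clear cover off the carrying case by its handle and stand it on the blue bench mat. Then pack all the ware standing on the bench - the tube rack, the ring-topped canisters and the handled jugs, as many as there are - upright on the floor of the case's tray, and put the cover back on, fully down over the tray, with everything inside. Leave the other things on the bench where they are.

Things in the scene. Friction and masses are not known exactly. Their poses are not given: they have to be found in the camera images.
- tray: Grey shallow tray, fixed. Origin: centre of underside, x along its length. Base plate 250 x 168 x 6 mm; its top is the floor. Walls 4 mm thick, top 40 mm above the origin, enclose 214 (x) by 132 (y) mm of floor; outside them the plate is a 14 mm ledge for the cover. All five pieces fit in one layer, 3 to 4 mm apart: rack across one end, then the canisters abreast, then the jugs abreast, handles to the other end.
- mat: Blue bench mat, fixed, 290 (x) by 210 (y) by 3 mm, origin at the centre of its underside; the free place for the cover. Tray and mat lie on opposite sides of the robot's forward direction, either way round.
- cover: Clear cover, loose, 0.34 to 0.48 kg, box open below; starts on the tray. Origin: centre of its lower edges, x along its length. Outside 238 x 156 x 106 mm high, walls and top 4 mm; fits round the tray walls with 4 mm play and stands on the tray's ledge, origin 6 mm above the tray's. Black bar handle along x over its middle: 12 mm wide (y), 98 mm free length, bar top 156 and bar underside 142 mm above the origin.
- rack: White rack of capped tubes (one rigid piece), 0.18 to 0.29 kg: block 110 (x) by 52 (y) by 55 mm high; origin at the centre of its underside. A steel wire bail 8 mm thick runs along x over its middle: straight top bar 90 mm long, bar top 95 mm and bar underside 87 mm above the origin. May be absent.
- jar1: Closed steel canister, 0.16 to 0.26 kg: cylinder of 56 mm diameter and 58 mm high with a fixed upright wire ring on its top; origin at the centre of its underside. The ring lies in the body's x-z plane, is 8 mm thick (y) and 34 mm wide (x); its top is 93 mm above the origin. May be absent.
- jar2: Second canister, same as jar1. May be absent.
- jug1: White plastic open jug, 0.1 to 0.16 kg: 60 mm diameter, 68 mm high, wall 3 mm; origin on its axis at the underside. Loop handle stands out along its +x in the x-z plane: bar 10 mm thick (y), reaching 61 mm from the axis, its level top bar's upper side 63 mm above the origin, open between 35 and 51 mm from the axis. May be absent.
- jug2: Second jug, same as jug1. May be absent.
- vial: Bystander: small white bottle, 32 mm diameter, 62 mm high, standing among the ware; not to be packed or moved.
- pipette: Bystander: blue and white pipette, 240 mm long, lying at the far side, just beyond the ware.

How it is judged:
By the outcome, as a careful person would: the job done as asked, in the order asked, and still so for the second after the job is handed in, with the robot touching nothing.
Of rack, jar1, jar2, jug1, jug2 only 4 to 5 are there at a start; the rules pass over those that are not, and their reading is None.
At some moment in a run one of rack, jar1, jar2, jug1, jug2 may be knocked a few centimetres aside while the robot is not near it.
Once in a run the grip may slacken for a moment while it holds something.
It also fails if it takes over 210 s, if anything falls off the work surface, if the arm or the gripper's body presses on something with over 40 N, if the wrist force passes 120 N, or if a joint passes its speed limit or range.

## Working session

There is one attempt and no reset: what is moved stays moved. The work goes in short steps, Python scripts to look and compute and a shell command to move; the robot and the scene stay as the last step left them, time stands still between calls to the robot, and variables do not carry over. Pictures are saved under pics/ and viewed, at most 14 in all, crops included, and the job is handed in when it is done.

```bash
mkdir -p pics; cat > h.py <<'E'
import numpy as np, cv2
from rig import ctrl, optics
def cap(n,f=None):
    c=optics.capture(n)
    if f: cv2.imwrite('pics/'+f,c['img'])
    return c
def ray(c,uv):
    p=cv2.undistortPoints(np.array(uv,float).reshape(-1,1,2),np.array(c['K'],float),np.array(c['dist_coeffs'],float)).reshape(-1,2)
    d=np.c_[p,np.ones(len(p))]@np.array(c['R']); o=-np.array(c['R']).T@np.array(c['t'])
    return o,d
def plane(c,uv,z):
    o,d=ray(c,uv); return o+d*((z-o[2])/d[:,2])[:,None]
def proj(c,X):
    X=np.array(X,float).reshape(-1,3); r,_=cv2.Rodrigues(np.array(c['R'],float))
    return cv2.projectPoints(X,r,np.array(c['t'],float),np.array(c['K'],float),np.array(c['dist_coeffs'],float))[0].reshape(-1,2)
E
python3 - <<'E'
from h import *
for n in('scene','top'):
    c=cap(n,n+'0.png'); print(n,np.round(-np.array(c['R']).T@np.array(c['t'])),np.round(c['R'],2).tolist(),c['K'][0][0])
s=ctrl.sense(); print(s)
E
```

```text
scene [1117.  327.  485.] [[-0.55, 0.83, 0.01], [0.5, 0.34, -0.79], [-0.66, -0.43, -0.61]] 397.9469494316438
top [540. -17. 830.] [[0.01, -1.0, -0.0], [-1.0, -0.01, -0.09], [0.09, 0.0, -1.0]] 394.8551220026857
{'time_s': 0.1, 'joints': array([ 9.17612344e-01,  3.13419714e-01,  1.49835949e+00, -4.99798816e-06,
        1.33100750e+00, -2.23390128e-01]), 'dq': array([-0.00074388, -0.00061515, -0.0026209 , -0.00048622,  0.00057644,
       -0.00018462]), 'tau': array([ 2.78382235e-03, -4.12897825e+01, -2.60138905e+01, -2.01460407e-04,
        3.09817777e-03,  4.18546529e-05]), 'eef_pos': array([218.6225696 , 477.06086689, 230.77978068]), 'ee_rot': array([-2.51173872e-04,  2.13246108e-01,  9.76998332e-01, -5.41625759e-04]), 'force': array([-0.38610198,  0.34857354, -0.51891294]), 'wrist_torque': array([ 0.00642676, -0.04576369, -0.04567541]), 'grip_force': 0.0, 'grip_width': 0.9978464397588931}
```

View pics/scene0.png

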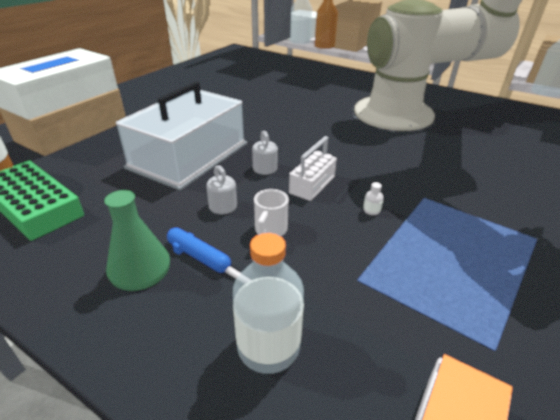

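View pics/top0.png

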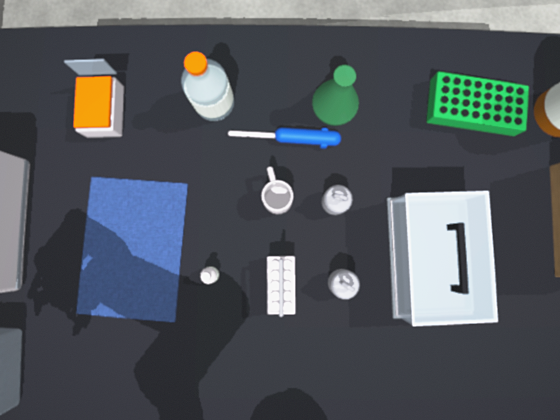

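The top view shows one jug at (277,197), jars at (337,199) and (343,284), the rack at (281,285), the vial at (209,274), the cover at (405-497,192-325) and the mat on the left. That makes four pieces, with one jug.

```bash
cat >> h.py <<'E'
def crop(c,f,x0,y0,x1,y1,s):
    cv2.imwrite('pics/'+f,cv2.resize(c['img'][y0:y1,x0:x1],None,fx=s,fy=s,interpolation=cv2.INTER_CUBIC))
def blobs(m,amin=15):
    n,l,st,ce=cv2.connectedComponentsWithStats(m.astype(np.uint8))
    return [(l==i,st[i],ce[i]) for i in range(1,n) if st[i][4]>=amin]
def rect(c,m,z):
    """min area rect of a mask on plane z: centre, sides, angle deg of the long side"""
    v,u=np.nonzero(m); P=plane(c,np.c_[u,v],z)[:,:2].astype(np.float32)
    (ce,(w,h),a)=cv2.minAreaRect(P)
    if h>w: w,h,a=h,w,a+90
    return np.round(ce,1),round(w,1),round(h,1),round((a+90)%180-90,1)
E
python3 - <<'E'
from h import *
c=cap('top'); im=c['img'].astype(int); g=im.max(2); V,U=np.mgrid[:420,:560]
crop(c,'topz.png',195,150,375,330,4)
hm=(g<60)&(U>435)&(U<480)&(V>210)&(V<305)
for m,s,ce in blobs(hm): print('handle',s,rect(c,m,162))
hsv=cv2.cvtColor(c['img'],cv2.COLOR_BGR2HSV)
bm=(hsv[...,0]>100)&(hsv[...,0]<125)&(hsv[...,1]>90)&(hsv[...,2]>40)&(U<200)&(V>160)
for m,s,ce in blobs(bm,200): print('mat',s,rect(c,m,3))
bright=(im.min(2)>110)&(V>150)&(V<340)&(U>190)&(U<540)
for m,s,ce in blobs(bright,40): print(s,np.round(ce,1),[rect(c,m,z) for z in(0,55,112)])
E
```

```text
handle [448 224  19  69 442] (array([ 523.4, -309.9]), 115.7, 26.3, 2.6)
mat [   76   177   112   146 13802] (array([533.5, 306.6]), 293.4, 213.3, -3.6)
[261 166  33  48 975] [276.4 194.2] [(array([ 6.577e+02, -2.000e-01]), 96.5, 68.9, -12.4), (array([649.8,  -1.3]), 90.1, 64.4, -12.4), (array([641.7,  -2.5]), 83.5, 59.6, -12.4)]
[323 185  30  30 686] [337.  199.7] [(array([ 640.7, -126.5]), 61.8, 61.7, 0.6), (array([ 634. , -119.2]), 57.7, 57.6, 0.6), (array([ 627.1, -111.7]), 53.5, 53.3, 0.6)]
[  387   190   112   137 12988] [441.4 258. ] [(array([ 520.5, -348.4]), 281.1, 224.1, 2.4), (array([ 521.8, -326.4]), 262.5, 209.2, 2.4), (array([ 523.1, -303.6]), 243.2, 193.8, 2.4)]
[ 267  256   29   61 1699] [280.8 285.4] [(array([458.7,  -9.1]), 123.6, 58.3, 0.8), (array([464.1,  -9.6]), 115.4, 54.4, 0.8), (array([469.7, -10.1]), 106.9, 50.4, 0.8)]
[200 267  19  17 262] [209. 275.] [(array([479.2, 141.4]), 37.8, 33.1, -89.1), (array([483.2, 130.9]), 35.3, 30.9, -89.1), (array([487.3, 120.1]), 32.7, 28.6, -89.1)]
[330 270  30  30 677] [344.5 284.5] [(array([ 462.8, -141.1]), 58.9, 58.5, -44.5), (array([ 467.9, -132.9]), 55.0, 54.6, -44.5), (array([ 473.2, -124.3]), 50.9, 50.6, -44.5)]
```

View pics/topz.png

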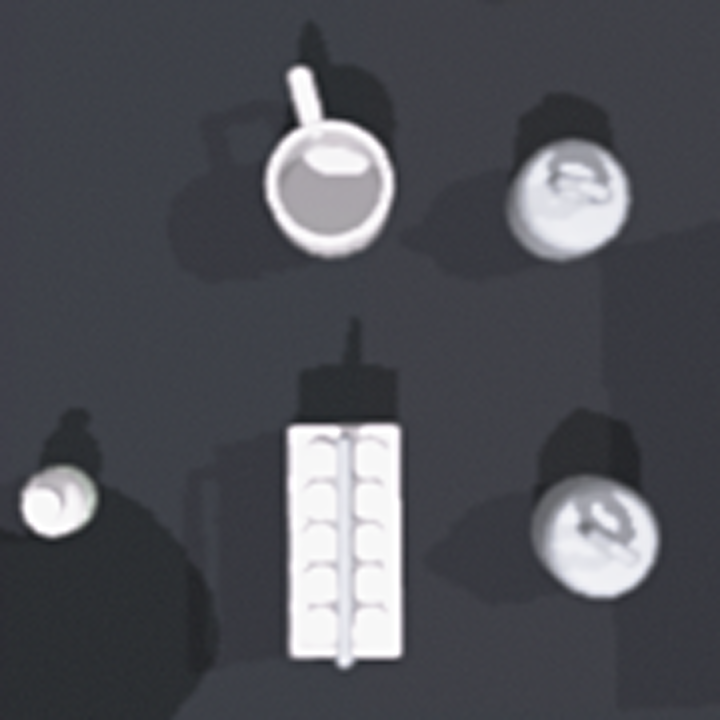

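The crop shows the jug handle pointing up and slightly left. Ring tops are at about (570,175) and (610,520) in crop pixels, and the rack bail runs vertically along column 345.

```bash
python3 - <<'E'
from h import *
c=cap('top'); im=c['img'].astype(int); g=im.max(2); V,U=np.mgrid[:420,:560]
hm=(g<60)&(U>435)&(U<480)&(V>210)&(V<305)
L=[];Rr=[]
for v in range(236,284):
    u=np.nonzero(hm[v])[0]
    if len(u): L.append((u[0]-.5,v)); Rr.append((u[-1]+.5,v))
for n,e,z in(('left',L,162),('right',Rr,162),('left148',L,148)):
    P=plane(c,e,z); k=np.polyfit(P[:,0],P[:,1],1); print(n,'y@523',np.polyval(k,523),'deg',np.degrees(np.arctan(k[0])))
print('ends x',plane(c,[[460,224-.5],[460,292.5]],162)[:,0])
bm=(im.min(2)>110)
E_=[]
for v in range(205,315):
    u=np.nonzero(bm[v,:540])[0]; u=u[u>400]; E_.append((u[-1]+.5,v))
P=plane(c,E_,112); k=np.polyfit(P[:,0],P[:,1],1); print('cover right edge y@523',np.polyval(k,523),np.degrees(np.arctan(k[0])))
T=[];B=[]
for u in range(415,485):
    v=np.nonzero(bm[:,u])[0]; v=v[(v>170)&(v<340)]; T.append((u,v[0]-.5));B.append((u,v[-1]+.5))
for n,e in(('T',T),('B',B)):
    P=plane(c,e,112); k=np.polyfit(P[:,1],P[:,0],1); print(n,'x@-310',np.polyval(k,-310),np.degrees(np.arctan(k[0])))
# mat corners via edges, scene view of handle
s=cap('scene'); im=s['img'].astype(int)
hm=(im.max(2)<50)&(U>150)&(U<210)&(V>78)&(V<125)
for m,st,ce in blobs(hm,30): print(st,rect(s,m,162)); crop(s,'sc.png',110,75,260,190,5)
E
```

```text
left y@523 -311.49046400175655 deg 2.063498570371772
right y@523 -322.75528634974455 deg 1.7408519039972885
left148 y@523 -317.658037247217 deg 2.0634985703718116
ends x [581.98832548 465.22351731]
cover right edge y@523 -400.4865802764249 2.3836073526113886
T x@-310 645.0919406390215 -2.266868165996265
B x@-310 401.81175918179036 -2.493187058068284
[159  83  41  36 255] (array([ 557.2, -280.1]), 178.2, 75.1, 2.4)
```

View pics/sc.png

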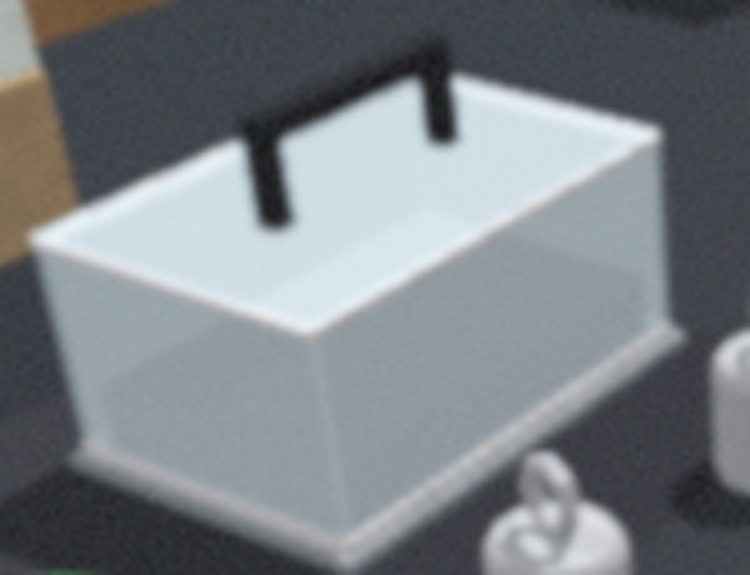

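The crop shows the cover's top corners at scene px (242,101), (173,142) and (116,123). The tray ledge corners are at (179,188), (247,142) and (125,166).

```bash
python3 - <<'E'
from h import *
s=cap('scene')
q=plane(s,[[242,101.2],[173,141.4],[116.4,123]],112)[:,:2]; print(q, 'ctr',(q[0]+q[2])/2)
q=plane(s,[[179,188],[247,142],[125,166]],4)[:,:2]; print(q,'ctr',(q[1]+q[2])/2)
b=plane(s,[[110+250/5,75+128/5],[110+440/5,75+45/5]],160);print(b)
# mat from scene
h=cv2.cvtColor(s['img'],cv2.COLOR_BGR2HSV); V,U=np.mgrid[:420,:560]
bm=(h[...,0]>100)&(h[...,0]<125)&(h[...,1]>90)&(U>350)&(V>190)
for m,st,ce in blobs(bm,500): print('mat',rect(s,m,3))
E
```

```text
[[ 397.19606329 -247.64221105]
 [ 636.99672992 -234.43152448]
 [ 645.88894786 -390.55984151]] ctr [ 521.54250558 -319.10102628]
[[ 642.06446427 -234.36584772]
 [ 392.69773681 -241.19267875]
 [ 646.61385807 -399.26650344]] ctr [ 519.65579744 -320.22959109]
[[ 585.81018571 -312.59661184  160.        ]
 [ 468.8629256  -314.90284194  160.        ]]
mat (array([530.6, 305.8]), 296.9, 213.1, -3.6)
```

```bash
python3 -m handwheel '[[[-1,0.3,-0.8,0.05,0.17],[-1,0.3,-0.8,0,0.17],[-1,0.3,-0.8,0,0.17],[-1,0.3,-0.8,0,0.17],[-1,0.3,-0.8,0,0.17],[-1,0.3,-0.8,0,0.17],[-1,0.3,-0.8,0,0.17],[-1,0.3,-0.8,0,0.17],[-1,0.3,-0.8,0,0.17],[-1,0.3,-0.8,0,0.17]]]' 40
python3 -m handwheel '[[[-1,0.3,-0.8,0,0.17],[-1,0.3,-0.8,0,0.17],[-1,0.3,-0.8,0,0.17],[-1,0.3,-0.8,0,0.17],[-1,0.3,-0.8,0,0.17],[-1,0.3,-0.8,0,0.17],[-1,0.3,-0.8,0,0.17],[-1,0.3,-0.8,0,0.17],[-1,0.3,-0.8,0,0.17],[-1,0.3,-0.8,0,0.17]]]'
python3 -m handwheel '[[[-1,0.07,0.08,0,0],[-1,0,0,0,0],[-1,0,0,0,0]]]'
```

```text
time_s: 1.3
eef_pos: [369.0, 75.5, 234.0]
ee_rot: [0.0, 0.096, 0.995, 0.0]
force: [2.1, 1.0, 0.3]
grip_width: 1.001
grip_force: 0.0
time_s: 2.3
eef_pos: [519.1, -324.4, 233.6]
ee_rot: [-0.0, -0.023, 1.0, 0.0]
force: [0.4, -0.5, 0.2]
grip_width: 1.002
grip_force: 0.0
time_s: 2.6
eef_pos: [522.2, -317.8, 233.9]
ee_rot: [-0.0, -0.023, 1.0, 0.0]
force: [-0.2, 0.3, 0.2]
grip_width: 0.998
grip_force: 0.0
```

```bash
python3 -m handwheel '[[[-1,0,-0.02,-0.4,0],[-1,0,0,-0.4,0],[-1,0,0,-0.4,0],[-1,0,0,-0.4,0],[-1,0,0,-0.36,0],[-1,0,0,0,0],[0.3,0,0,0,0],[0.7,0,0,0,0],[1,0,0,0,0],[1,0,0,0,0]]]' 80
python3 -m handwheel '[[[1,0,0,0,0],[1,0,0,0,0],[1,0,0,0,0],[1,0,0,0,0],[1,0,0,0,0],[1,0,0,0,0]]]'
```

```text
time_s: 3.6
eef_pos: [522.4, -319.8, 136.5]
ee_rot: [0.0, -0.023, 1.0, -0.0]
force: [0.3, -0.1, -0.3]
grip_width: 0.331
grip_force: 0.0
time_s: 4.2
eef_pos: [522.4, -320.2, 136.2]
ee_rot: [0.0, -0.022, 1.0, -0.001]
force: [-0.1, -4.0, 5.0]
grip_width: 0.126
grip_force: 78.9
```

```bash
python3 -m handwheel '[[[1,0,0,0.1,0],[1,0,0,0.1,0],[1,0,0,0.2,0],[1,0,0,0.2,0],[1,0,0,0.2,0],[1,0,0,0.3,0],[1,0,0,0.3,0],[1,0,0,0.3,0],[1,0,0,0.3,0],[1,0,0,0.3,0]]]'
python3 -m handwheel '[[[1,0,0,0.3,0],[1,0,0,0.3,0],[1,0,0,0.1,0],[1,0,0,0,0],[1,0,0,0,0]]]'
python3 - <<'E'
from h import *
c=cap('top','lift.png');cap('scene','lifts.png')
print(ctrl.sense()['force'])
E
```

```text
time_s: 5.2
eef_pos: [522.2, -319.6, 252.1]
ee_rot: [0.0, -0.022, 1.0, -0.0]
force: [1.2, 0.4, -4.6]
grip_width: 0.125
grip_force: 78.1
time_s: 5.7
eef_pos: [522.1, -319.6, 285.1]
ee_rot: [-0.0, -0.022, 1.0, 0.0]
force: [-0.9, -0.0, -4.0]
grip_width: 0.126
grip_force: 78.2
[ 0.13876037 -0.20423249 -3.62461773]
```

View pics/lift.png

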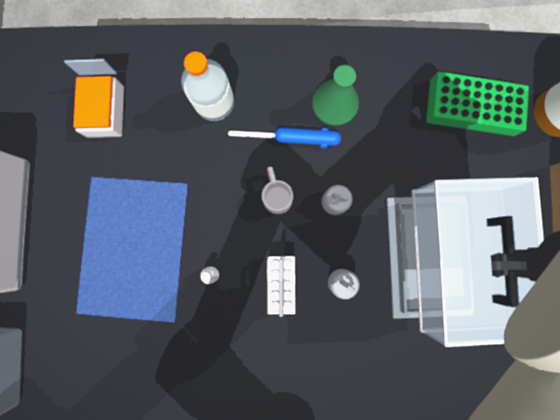

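The cover is lifted clear at (415-545,178-345), with the tray uncovered beneath it.

```bash
python3 -m handwheel '[[[1,0.01,0.3,0,-0.04],[1,0.01,0.5,0,-0.04],[1,0.01,0.7,0,-0.04],[1,0.01,0.7,0,-0.04],[1,0.01,0.7,0,-0.04],[1,0.01,0.7,0,-0.04],[1,0.01,0.7,0,-0.04],[1,0.01,0.7,0,-0.04],[1,0.01,0.7,0,-0.04],[1,0.01,0.7,0,-0.04]]]'
python3 -m handwheel '[[[1,0.01,0.7,0,-0.04],[1,0.01,0.7,0,-0.04],[1,0.01,0.7,0,-0.04],[1,0.01,0.7,0,-0.04],[1,0.01,0.7,0,-0.04],[1,0.01,0.7,0,-0.04],[1,0.01,0.7,0,-0.04],[1,0.01,0.6,0,-0.04],[1,0.01,0.4,0,-0.04],[1,0.01,0.2,0,-0.04]]]'
python3 -m handwheel '[[[1,0,0,0,0],[1,0,0,-0.2,0],[1,0,0,-0.4,0],[1,0,0,-0.5,0],[1,0,0,-0.5,0],[1,0,0,-0.5,0],[1,0,0,-0.4,0],[1,0,0,-0.2,0],[1,0,0,-0.1,0],[1,0,0,0,0]]]'
python3 - <<'E'
from h import *
c=cap('scene','matpre.png')
E
```

```text
time_s: 6.8
eef_pos: [526.6, 2.5, 285.7]
ee_rot: [-0.0, 0.005, 1.0, 0.0]
force: [1.3, 0.6, -4.0]
grip_width: 0.122
grip_force: 78.2
time_s: 7.8
eef_pos: [531.2, 307.3, 285.3]
ee_rot: [-0.0, 0.033, 0.999, 0.0]
force: [-0.7, -0.4, -4.4]
grip_width: 0.124
grip_force: 78.2
time_s: 8.8
eef_pos: [532.3, 304.8, 145.8]
ee_rot: [-0.0, 0.034, 0.999, -0.0]
force: [-0.1, 0.3, -4.0]
grip_width: 0.125
grip_force: 78.2
```

View pics/matpre.png

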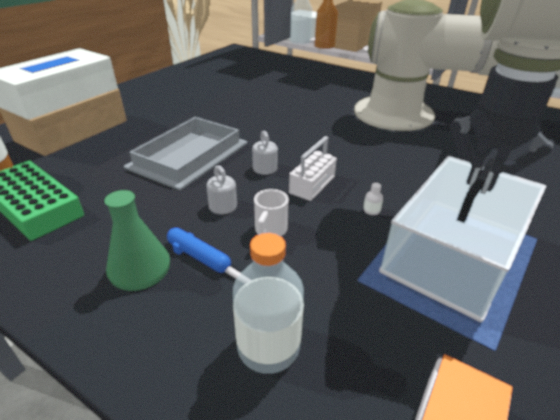

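The cover hangs level over the mat with margin all round.

```bash
python3 -m handwheel '[[[1,0,0,-0.1,0],[1,0,0,-0.06,0],[1,0,0,-0.06,0],[1,0,0,-0.04,0],[1,0,0,0,0],[1,0,0,0,0],[0,0,0,0,0],[-1,0,0,0,0],[-1,0,0,0,0],[-1,0,0,0,0]]]'
python3 -m handwheel '[[[-1,0,0,0,0],[-1,0,0,0,0],[-1,0,0,0.3,0],[-1,0,0,0.5,0],[-1,0,0,0.5,0],[-1,0,0,0.5,0],[-1,0,0,0,0]]]' 40
python3 - <<'E'
from h import *
c=cap('top','tray.png'); s=cap('scene','trays.png')
crop(c,'trayz.png',370,180,510,330,4)
E
```

```text
time_s: 9.85
eef_pos: [532.4, 305.3, 133.0]
ee_rot: [0.0, 0.033, 0.999, 0.0]
force: [-0.5, 0.7, 0.0]
grip_width: 0.798
grip_force: 0.0
time_s: 10.55
eef_pos: [533.4, 305.7, 226.4]
ee_rot: [0.003, 0.033, 0.999, 0.001]
force: [-0.1, -0.3, 0.5]
grip_width: 0.998
grip_force: 0.0
```

View pics/tray.png

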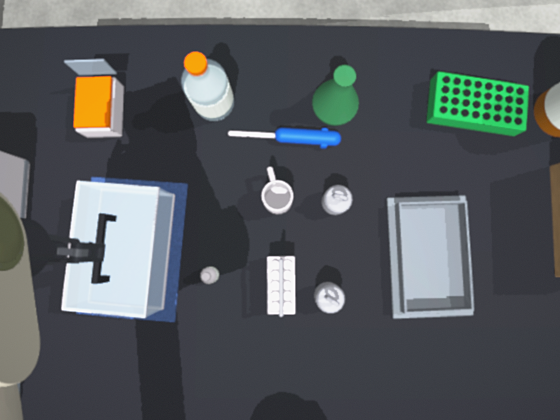

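View pics/trayz.png

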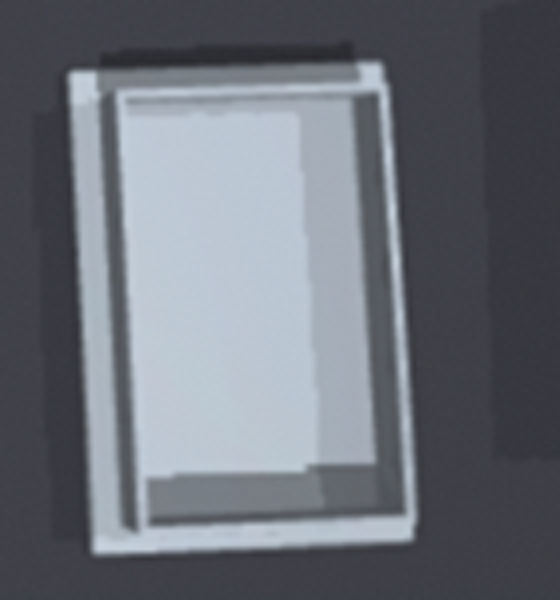

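The near jar was knocked and is now at (330,298). The tray is empty with its wall-top corners visible. Next I measure the tray and the ware from one composite view.

```bash
python3 - <<'E'
from h import *
c=cap('top'); s=cap('scene')
k=lambda L:[[370+x/4-.4,180+y/4-.4] for x,y in L]
def rp(q):
    q=q[:,:2]; print(q.round(1).tolist(),'ctr',q.mean(0).round(1),'sides',[round(np.linalg.norm(q[i]-q[(i+1)%4]),1) for i in range(4)],'yaws',[round(np.degrees(np.arctan2(*(a-b)[::-1])),1) for a,b in((q[0],q[3]),(q[1],q[2]))])
rp(plane(c,k([(115,90),(385,88),(410,520),(140,528)]),40))
rp(plane(c,k([(68,72),(384,62),(414,540),(93,553)]),6))
a=cv2.resize(c['img'][155:330,250:360],None,fx=3.4,fy=3.4,interpolation=2)
b=cv2.resize(s['img'][125:245,200:345],None,fx=2.9,fy=2.9,interpolation=2)
o=np.zeros((600,800,3),np.uint8); o[:a.shape[0],:a.shape[1]]=a; o[:b.shape[0],376:376+b.shape[1]]=b; print(a.shape,b.shape)
cv2.imwrite('pics/comp.png',o)
E
```

```text
[[631.9, -244.6], [634.5, -384.0], [417.8, -391.2], [414.0, -254.5]] ctr [ 524.5 -318.6] sides [np.float64(139.4), np.float64(216.9), np.float64(136.7), np.float64(218.1)] yaws [np.float64(2.6), np.float64(1.9)]
[[645.1, -229.6], [652.5, -399.7], [402.2, -409.3], [395.8, -240.2]] ctr [ 523.9 -319.7] sides [np.float64(170.3), np.float64(250.5), np.float64(169.2), np.float64(249.5)] yaws [np.float64(2.4), np.float64(2.2)]
(595, 374, 3) (348, 420, 3)
```

View pics/comp.png

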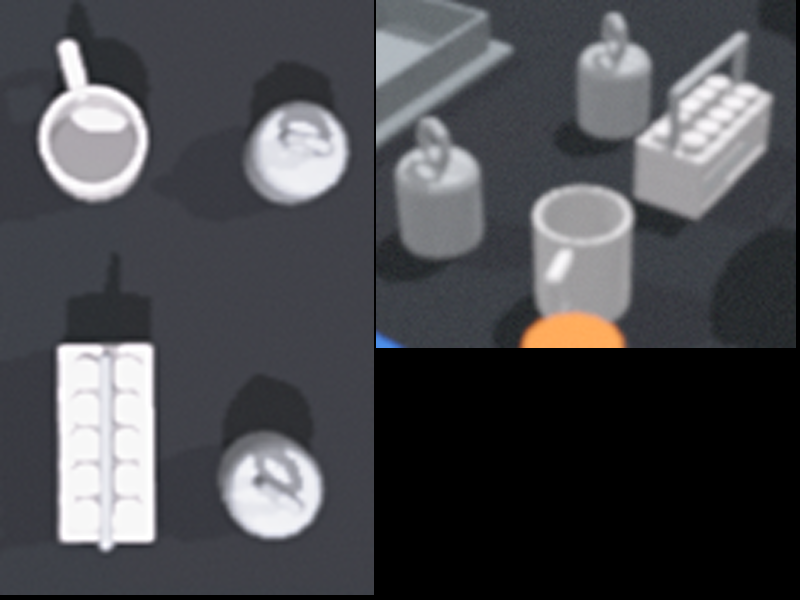

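The composite shows the jug with its handle tip at (68,42), the rack bail spanning (107,350)-(106,548), and both jars. The ring directions need a closer look.

```bash
python3 - <<'E'
from h import *
c=cap('top'); s=cap('scene')
def z(c,x,y,w): return cv2.resize(c['img'][y:y+w,x:x+w],(296,296),interpolation=2)
o=np.vstack([np.hstack([z(c,320,182,37),z(s,202,160,40)]),np.hstack([z(c,312,280,37),z(s,244,126,40)])])
o=cv2.convertScaleAbs(o,alpha=1.0); cv2.imwrite('pics/rings.png',o)
kt=lambda L:[[250+x/3.4-.35,155+y/3.4-.35] for x,y in L]; ks=lambda L:[[200+(x-376)/2.9-.3,125+y/2.9-.3] for x,y in L]
print('bail top',plane(c,kt([(107,350),(106,548)]),95).round(1).tolist())
print('bail sc',plane(s,ks([(676,90),(742,38)]),95).round(1).tolist())
print('rack sc base corners',plane(s,ks([(637,200),(698,215),(772,145)]),0).round(1).tolist())
print('rack top-face corners top view',plane(c,kt([(58,345),(153,343),(155,542),(58,543)]),55).round(1).tolist())
print('jug handle top',plane(c,kt([(68,45),(79,88)]),63).round(1).tolist(),'rim',plane(c,kt([(94,138)]),68).round(1))
print('jug sc',plane(s,ks([(583,215)]),68).round(1),plane(s,ks([(550,275),(570,252)]),63).round(1).tolist())
E
```

```text
bail top [[519.7, -9.5, 95.0], [413.6, -10.2, 95.0]]
bail sc [[512.7, -8.5, 95.0], [419.5, -7.6, 95.0]]
rack sc base corners [[521.3, -31.1, 0.0], [512.4, 15.3, 0.0], [397.4, 16.4, 0.0]]
rack top-face corners top view [[521.2, 19.0, 55.0], [522.9, -35.5, 55.0], [410.4, -37.7, 55.0], [409.2, 17.4, 55.0]]
jug handle top [[694.2, 15.5, 63.0], [669.0, 8.7, 63.0]] rim [[ 6.394e+02 -4.000e-01  6.800e+01]]
jug sc [[6.375e+02 1.000e-01 6.800e+01]] [[692.3, 14.2, 63.0], [667.6, 11.2, 63.0]]
```

View pics/rings.png

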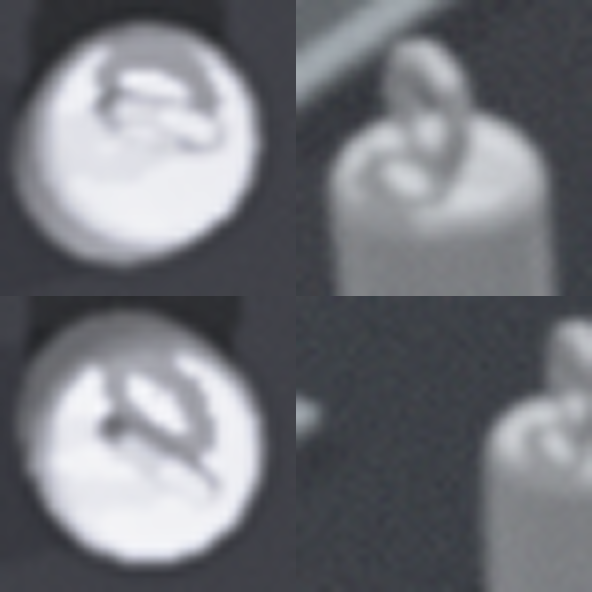

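The ring crops show the far jar's ring spanning (103,90)-(213,104) in the upper left panel, and the near jar's ring spanning (108,79)-(211,142) in the lower left panel.

```bash
python3 - <<'E'
from h import *
c=cap('top'); s=cap('scene'); V,U=np.mgrid[:420,:560]
def pr(n,q): q=q[:,:2]; d=q[1]-q[0]; print(n,q.round(1).tolist(),'mid',q.mean(0).round(1),'len',round(np.hypot(*d),1),'ang',round(np.degrees(np.arctan2(d[1],d[0]))%180,1))
a=lambda x0,y0,k,L:[[x0+x/k-.45,y0+y/k-.45] for x,y in L]
pr('far top',plane(c,a(320,182,8,[(103,90),(213,104)]),76)); pr('far sc',plane(s,a(202,160,7.4,[(92,85),(172,125)]),76))
pr('near top',plane(c,a(312,280,8,[(108,79),(211,142)]),76)); pr('near sc',plane(s,[[200+(603-376)/2.9,125+32/2.9],[200+(627-376)/2.9,125+52/2.9]],76))
# body centres: triangulate-free, scene blob base + top blob
im=c['img'].astype(int)
for m,st,ce in blobs((im.min(2)>105)&(U>300)&(U<375)&(V>170)&(V<325),60):
    cn=max(cv2.findContours(m.astype(np.uint8),0,1)[0],key=len); (x,y),r=cv2.minEnclosingCircle(cn); print('top body',st,plane(c,[[x,y]],35).round(1),r)
im=s['img'].astype(int); 
for m,st,ce in blobs((im.min(2)>85)&(U>203)&(U<298)&(V>125)&(V<217),200):
    print('scene blob',st,ce.round(1))
E
```

```text
far top [[644.2, -106.7], [641.1, -133.2]] mid [ 642.7 -120. ] len 26.7 ang 83.4
far sc [[632.9, -136.6], [636.1, -107.1]] mid [ 634.5 -121.9] len 29.7 ang 83.8
near top [[460.3, -92.9], [445.8, -117.3]] mid [ 453.  -105.1] len 28.4 ang 59.2
near sc [[438.7, -115.8], [455.6, -83.1]] mid [447.2 -99.5] len 36.9 ang 62.7
top body [322 185  31  30 701] [[ 635.4 -120.7   35. ]] 15.620795249938965
top body [315 283  30  31 718] [[ 439.2 -106.    35. ]] 15.435449600219727
scene blob [ 204  126   43   88 2466] [220.6 166.7]
scene blob [ 269  129   29   68 1148] [284.1 159.4]
scene blob [253 188  37  29 954] [270.8 202.9]
```

```bash
python3 -m handwheel '[[[-0.2,-0.17,-0.79,0,0.07],[-0.2,-0.17,-0.79,0,0.07],[-0.2,-0.17,-0.79,0,0.07],[-0.2,-0.17,-0.79,0,0.07],[-0.2,-0.17,-0.79,0,0.07],[-0.2,-0.17,-0.79,0,0.07],[-0.2,-0.17,-0.79,0,0.07],[-0.2,-0.17,-0.79,0,0.07],[-0.2,0,0,0,0],[-0.2,0,0,0,0]]]'
python3 - <<'E'
from h import *
s=cap('scene')
print(plane(s,[[282,156],[222.5,194]],30).round(1).tolist(), ctrl.sense()['grip_width'])
E
```

```text
time_s: 11.95
eef_pos: [464.2, -11.1, 222.7]
ee_rot: [-0.0, -0.005, 1.0, 0.0]
force: [-0.4, 0.0, 0.9]
grip_width: 0.602
grip_force: 0.0
[[440.6, -103.7, 30.0], [634.6, -118.4, 30.0]] 0.5963166433708277
```

```bash
python3 -m handwheel '[[[-0.2,0.03,0.03,-0.4,0],[-0.2,0,0,-0.6,0],[-0.2,0,0,-0.6,0],[-0.2,0,0,-0.5,0],[-0.2,0,0,-0.4,0],[-0.2,0,0,-0.3,0],[-0.2,0,0,-0.17,0],[-0.2,0,0,0,0],[0.5,0,0,0,0],[1,0,0,0,0]]]' 60
python3 -m handwheel '[[[1,0,0,0,0],[1,0,0,0,0],[1,0,0,0,0],[1,0,0,0,0],[1,0,0,0,0]]]'
```

```text
time_s: 13.0
eef_pos: [466.3, -9.1, 75.0]
ee_rot: [0.001, -0.006, 1.0, -0.0]
force: [0.1, 0.0, 0.3]
grip_width: 0.269
grip_force: 0.0
time_s: 13.5
eef_pos: [466.1, -9.5, 74.9]
ee_rot: [0.001, -0.006, 1.0, -0.0]
force: [-2.1, -1.6, 6.2]
grip_width: 0.072
grip_force: 58.8
```

```bash
python3 -m handwheel '[[[1,0,0,0.1,0],[1,0,0,0.3,0],[1,0,0,0.5,0],[1,0,0,0.6,0],[1,0,0,0.6,0],[1,0,0,0.4,0],[1,-0.02,-0.2,0,-0.5],[1,-0.02,-0.4,0,-0.8],[1,-0.02,-0.5,0,-0.8],[1,-0.02,-0.5,0,-0.8]]]'
python3 -m handwheel '[[[1,-0.03,-0.5,0,-0.8],[1,-0.03,-0.5,0,-0.8],[1,-0.03,-0.5,0,-0.8],[1,-0.03,-0.5,0,-0.8],[1,-0.03,-0.5,0,-0.8],[1,-0.03,-0.5,0,-0.8],[1,-0.03,-0.5,0,-0.8],[1,-0.03,-0.5,0,-0.8],[1,-0.03,-0.4,0,-0.8],[1,0,-0.3,0,-0.8]]]'
python3 -m handwheel '[[[1,0,-0.2,0,-0.55],[1,0,0,0,0],[1,0,0,0,0]]]'
```

```text
time_s: 14.5
eef_pos: [461.3, -89.8, 199.2]
ee_rot: [-0.0, 0.198, 0.98, 0.0]
force: [-0.6, -0.2, -2.9]
grip_width: 0.069
grip_force: 58.7
time_s: 15.5
eef_pos: [447.8, -325.2, 198.9]
ee_rot: [-0.001, 0.687, 0.726, 0.0]
force: [0.5, 0.7, -1.7]
grip_width: 0.064
grip_force: 58.7
time_s: 15.8
eef_pos: [448.1, -333.7, 199.0]
ee_rot: [-0.001, 0.712, 0.702, 0.0]
force: [-0.8, 0.3, -2.1]
grip_width: 0.066
grip_force: 58.7
```

```bash
python3 -m handwheel '[[[1,0,0.23,-0.3,0.39],[1,0,0,-0.5,0],[1,0,0,-0.5,0],[1,0,0,-0.3,0],[1,0,0,-0.2,0],[1,0,0,-0.2,0],[1,0,0,-0.2,0],[1,0,0,0,0]]]'
python3 - <<'E'
from h import *
c=cap('top');s=cap('scene')
a=cv2.resize(c['img'][170:340,360:520],None,fx=2.5,fy=2.5,interpolation=2);b=cv2.resize(s['img'][90:210,110:260],None,fx=2.6,fy=2.6,interpolation=2)
o=np.zeros((430,795,3),np.uint8);o[:a.shape[0],:a.shape[1]]=a;o[:b.shape[0],400:400+b.shape[1]]=b;cv2.imwrite('pics/rk.png',o)
E
```

```text
time_s: 16.6
eef_pos: [448.0, -322.2, 88.3]
ee_rot: [-0.001, 0.693, 0.721, 0.0]
force: [-0.8, 0.2, -2.8]
grip_width: 0.064
grip_force: 58.6
```

View pics/rk.png

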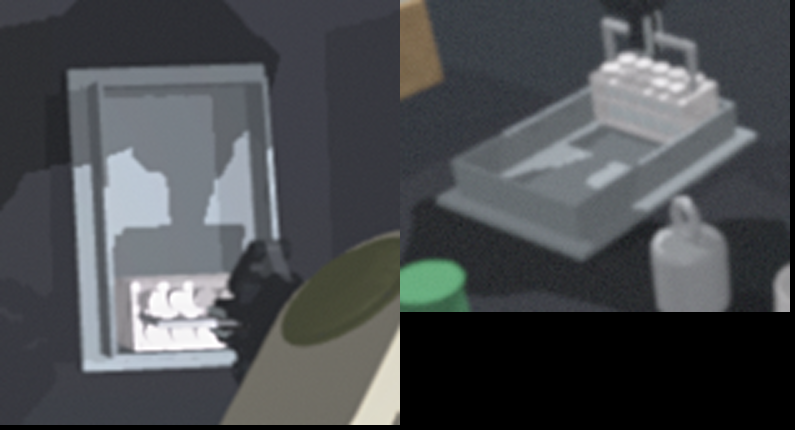

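The rack is inside the tray's near end and level. Next I set it down and release.

```bash
python3 -m handwheel '[[[1,0,0,-0.08,0],[1,0,0,-0.04,0],[1,0,0,-0.03,0],[1,0,0,0,0],[0.6,0,0,0,0],[0.2,0,0,0,0],[0.2,0,0,0,0],[0.2,0,0,0.2,0],[0.2,0,0,0.5,0],[0.2,0,0,0.6,0]]]'
python3 -m handwheel '[[[0,0,0,0.6,0],[0,0,0,0.3,0],[0,0,0,0,0]]]'
```

```text
time_s: 17.7
eef_pos: [448.0, -322.5, 147.7]
ee_rot: [-0.001, 0.694, 0.72, 0.0]
force: [0.8, 0.4, -0.1]
grip_width: 0.402
grip_force: 0.0
time_s: 18.0
eef_pos: [449.0, -323.4, 194.7]
ee_rot: [0.003, 0.694, 0.72, -0.0]
force: [-0.1, -1.3, 0.1]
grip_width: 0.501
grip_force: 0.0
```

```bash
python3 -m handwheel '[[[0,-0.03,0.73,0,-0.67],[0,-0.03,0.73,0,-0.67],[0,-0.03,0.73,0,-0.67],[0,-0.03,0.73,0,-0.67],[0,-0.03,0.73,0,-0.67],[0,-0.03,0.73,0,-0.67],[0,0,0,0,0],[0,0,0,0,0]]]'
python3 - <<'E'
from h import *
c=cap('top'); im=c['img'].astype(int); V,U=np.mgrid[:420,:560]
for m,st,ce in blobs((im.min(2)>105)&(U>245)&(U<375)&(V>160)&(V<325),60): print(st,ce)
E
```

```text
time_s: 18.8
eef_pos: [439.1, -103.4, 191.4]
ee_rot: [-0.0, 0.865, 0.501, -0.0]
force: [-0.2, -0.7, 0.6]
grip_width: 0.502
grip_force: 0.0
[261 166  32  48 957] [276.21421108 193.83594566]
[324 185  28  29 630] [337.38571429 199.05396825]
[315 283  22  20 212] [323.76415094 291.03773585]
[ 329  282   46   43 1311] [353.35469108 307.95804729]
```

```bash
python3 -m handwheel '[[[0,0.02,-0.03,-0.4,0],[0,0,0,-0.6,0],[0,0,0,-0.6,0],[0,0,0,-0.4,0],[0,0,0,-0.3,0],[0,0,0,-0.19,0],[0,0,0,0,0],[0.5,0,0,0,0],[1,0,0,0,0],[1,0,0,0,0]]]' 60
python3 -m handwheel '[[[1,0,0,0,0],[1,0,0,0,0],[1,0,0,0,0],[1,0,0,0,0],[1,0,0,0.2,0],[1,0,0,0.4,0],[1,0,0,0.4,0],[1,0,0,0,0]]]'
```

```text
time_s: 19.85
eef_pos: [440.6, -105.6, 68.1]
ee_rot: [0.001, 0.866, 0.5, 0.0]
force: [-1.2, -1.1, 3.3]
grip_width: 0.071
grip_force: 58.5
time_s: 20.65
eef_pos: [441.4, -105.7, 119.6]
ee_rot: [0.002, 0.866, 0.5, 0.001]
force: [0.1, -0.7, -1.9]
grip_width: 0.071
grip_force: 58.9
```

```bash
python3 - <<'E'
from h import *
c=cap('top');s=cap('scene'); print(ctrl.sense()['force'])
a=cv2.resize(c['img'][230:340,270:400],None,fx=3,fy=3,interpolation=2);b=cv2.resize(s['img'][90:210,190:340],None,fx=2.6,fy=2.6,interpolation=2)
o=np.zeros((430,795,3),np.uint8);o[:a.shape[0],:a.shape[1]]=a;o[:b.shape[0],400:400+b.shape[1]]=b;cv2.imwrite('pics/j1.png',o)
E
```

```text
[-0.40412998  1.13911357 -2.04282166]
```

View pics/j1.png

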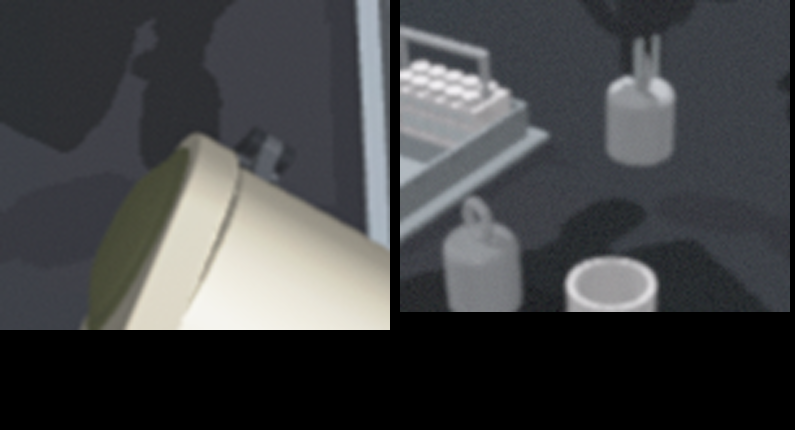

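Jar 1 is held upright and centred on its ring.

```bash
python3 -m handwheel '[[[1,0.45,-0.4,0.2,0],[1,0.45,-0.4,0.2,0],[1,0.45,-0.4,0.2,0],[1,0,-0.6,0,0],[1,0,-0.6,0,0],[1,0,-0.6,0,0],[1,0,-0.6,0,0],[1,0,-0.6,0,0],[1,0,-0.4,0,0],[1,0,-0.3,0,0]]]'
python3 -m handwheel '[[[1,0,0,0,0],[1,0,0,0,0]]]'
```

```text
time_s: 21.75
eef_pos: [507.2, -351.2, 145.6]
ee_rot: [-0.001, 0.866, 0.5, -0.0]
force: [0.0, 0.3, -1.8]
grip_width: 0.073
grip_force: 58.9
time_s: 21.95
eef_pos: [507.7, -349.4, 146.6]
ee_rot: [-0.001, 0.866, 0.5, -0.0]
force: [0.8, 0.3, -1.4]
grip_width: 0.07
grip_force: 58.9
```

```bash
python3 -m handwheel '[[[1,0.03,-0.04,-0.3,0],[1,0,0,-0.4,0],[1,0,0,-0.3,0],[1,0,0,-0.2,0],[1,0,0,-0.1,0],[1,0,0,-0.05,0],[1,0,0,-0.05,0],[1,0,0,-0.04,0],[1,0,0,0,0]]]'
python3 -m handwheel '[[[0.6,0,0,0,0],[0.2,0,0,0,0],[0.2,0,0,0,0],[0.2,0,0,0.3,0],[0.2,0,0,0.6,0],[0.2,0,0,0.7,0],[0,0,0,0.5,0],[0,0,0,0,0]]]'
```

```text
time_s: 22.85
eef_pos: [509.3, -352.3, 75.4]
ee_rot: [0.0, 0.866, 0.5, 0.0]
force: [0.3, -0.3, -1.7]
grip_width: 0.074
grip_force: 59.0
time_s: 23.65
eef_pos: [510.4, -353.3, 185.6]
ee_rot: [0.004, 0.866, 0.5, 0.001]
force: [1.3, -0.3, 0.5]
grip_width: 0.501
grip_force: 0.0
```

```bash
python3 -m handwheel '[[[0,0.42,0.78,0,0.5],[0,0.42,0.78,0,0.5],[0,0.42,0.78,0,0.5],[0,0.42,0.78,0,0.5],[0,0.42,0.78,0,0.5],[0,0.42,0.78,0,0.5],[0,0,0,0,0],[0,0,0,0,0]]]'
python3 - <<'E'
from h import *
s=cap('scene'); im=s['img'].astype(int); V,U=np.mgrid[:420,:560]
for m,st,ce in blobs((im.min(2)>85)&(U>203)&(U<298)&(V>125)&(V<217),200): print(st,ce)
E
```

```text
time_s: 24.45
eef_pos: [635.3, -117.6, 180.1]
ee_rot: [-0.0, 0.743, 0.67, -0.0]
force: [0.9, -0.8, -0.2]
grip_width: 0.504
grip_force: 0.0
[ 204  126   44   88 2453] [220.47818997 166.38687322]
[253 188  36  29 912] [270.70504386 203.16995614]
```

```bash
python3 -m handwheel '[[[0,0,-0.05,-0.4,0],[0,0,0,-0.6,0],[0,0,0,-0.5,0],[0,0,0,-0.4,0],[0,0,0,-0.2,0],[0,0,0,-0.16,0],[0,0,0,0,0],[0.5,0,0,0,0],[1,0,0,0,0],[1,0,0,0,0]]]' 60
python3 -m handwheel '[[[1,0,0,0,0],[1,0,0,0,0],[1,0,0,0,0],[1,0,0,0.2,0],[1,0,0,0.5,0],[1,0,0,0.5,0],[1,0,0,0.3,0],[1,0,0,0,0]]]'
```

```text
time_s: 25.5
eef_pos: [635.8, -120.8, 68.4]
ee_rot: [0.001, 0.743, 0.669, 0.0]
force: [1.0, 0.9, 3.9]
grip_width: 0.073
grip_force: 58.6
time_s: 26.3
eef_pos: [636.0, -121.1, 144.7]
ee_rot: [0.002, 0.743, 0.669, 0.001]
force: [0.5, 0.1, -1.5]
grip_width: 0.073
grip_force: 58.8
```

```bash
python3 -m handwheel '[[[1,-0.3,-0.4,0,0],[1,-0.5,-0.6,0,0],[1,-0.5,-0.6,0,0],[1,-0.5,-0.6,0,0],[1,-0.5,-0.6,0,0],[1,-0.29,-0.52,0,0],[1,0,0,0,0],[1,0,0,0,0],[1,0,0,0,0]]]'
```

```text
time_s: 27.2
eef_pos: [506.0, -285.8, 141.7]
ee_rot: [-0.001, 0.743, 0.67, 0.0]
force: [0.2, 0.2, -2.8]
grip_width: 0.071
grip_force: 58.8
```

```bash
python3 -m handwheel '[[[1,0,-0.03,-0.3,0],[1,0,0,-0.3,0],[1,0,0,-0.3,0],[1,0,0,-0.2,0],[1,0,0,-0.1,0],[1,0,0,-0.06,0],[1,0,0,-0.06,0],[1,0,0,-0.04,0],[1,0,0,0,0]]]'
python3 -m handwheel '[[[0.6,0,0,0,0],[0.2,0,0,0,0],[0.2,0,0,0,0],[0.2,0,0,0.3,0],[0.2,0,0,0.6,0],[0.2,0,0,0.7,0],[0,0,0,0.5,0],[0,0,0,0,0]]]'
```

```text
time_s: 28.1
eef_pos: [505.9, -288.3, 74.5]
ee_rot: [0.0, 0.743, 0.669, 0.0]
force: [-0.0, -0.0, -2.6]
grip_width: 0.071
grip_force: 58.9
time_s: 28.9
eef_pos: [506.9, -289.2, 183.2]
ee_rot: [0.003, 0.743, 0.669, 0.0]
force: [0.2, 1.1, -0.7]
grip_width: 0.501
grip_force: 0.0
```

```bash
python3 - <<'E'
from h import *
c=cap('top'); im=c['img'].astype(int); V,U=np.mgrid[:420,:560]
for m,st,ce in blobs((im.min(2)>105)&(U>190)&(U<310)&(V>150)&(V<325),60): print(st,ce)
E
python3 -m handwheel '[[[0,0.35,0.61,0,-0.86],[0,0.35,0.61,0,-0.86],[0,0.35,0.61,0,-0.86],[0,0.35,0.61,0,-0.86],[0,0.35,0.61,0,-0.86],[0,0.35,0.61,0,-0.86],[0,0.35,0.61,0,-0.86],[0,0.35,0.61,0,-0.86],[0,0.35,0.61,0,-0.86],[0,0.35,0.61,0,-0.86]]]'
python3 -m handwheel '[[[0,0,0,0,0],[0,0,0,0,0]]]'
```

```text
[262 167  31  47 913] [276.54326396 194.18948521]
[200 267  19  17 262] [209.00763359 274.98473282]
time_s: 29.95
eef_pos: [680.9, 18.1, 177.6]
ee_rot: [-0.0, 0.992, 0.13, -0.001]
force: [0.5, 0.2, 0.5]
grip_width: 0.502
grip_force: 0.0
time_s: 30.15
eef_pos: [680.4, 17.1, 177.6]
ee_rot: [-0.0, 0.991, 0.133, -0.001]
force: [-0.3, -0.5, 1.5]
grip_width: 0.5
grip_force: 0.0
```

```bash
python3 -m handwheel '[[[0,0.07,-0.09,-0.4,0],[0,0,0,-0.6,0],[0,0,0,-0.6,0],[0,0,0,-0.4,0],[0,0,0,-0.3,0],[0,0,0,-0.2,0],[0,0,0,-0.15,0],[0,0,0,-0.12,0],[0,0,0,0,0],[0,0,0,0,0]]]' 50
python3 -m handwheel '[[[0.5,0,0,0,0],[1,0,0,0,0],[1,0,0,0,0],[1,0,0,0,0],[1,0,0,0,0],[1,0,0,0,0],[1,0,0,0,0]]]'
```

```text
time_s: 31.15
eef_pos: [684.6, 12.2, 41.4]
ee_rot: [0.0, 0.991, 0.132, 0.0]
force: [-0.0, -0.3, 0.2]
grip_width: 0.5
grip_force: 0.0
time_s: 31.85
eef_pos: [684.6, 12.2, 41.3]
ee_rot: [0.0, 0.991, 0.132, 0.001]
force: [0.3, -0.8, 5.1]
grip_width: 0.1
grip_force: 49.0
```

```bash
python3 -m handwheel '[[[1,0,0,0.1,0],[1,0,0,0.3,0],[1,0,0,0.5,0],[1,0,0,0.5,0],[1,0,0,0.5,0],[1,0,0,0.3,0],[1,0,0,0,0]]]'
python3 -m handwheel '[[[1,-0.2,-0.4,0,0.96],[1,-0.2,-0.6,0,0.96],[1,-0.2,-0.6,0,0.96],[1,-0.2,-0.7,0,0.96],[1,-0.2,-0.7,0,0.96],[1,-0.2,-0.7,0,0.96],[1,-0.2,-0.7,0,0.96],[1,-0.2,-0.6,0,0.96],[1,-0.2,-0.5,0,0.96],[1,-0.2,-0.4,0,0.96]]]'
python3 -m handwheel '[[[1,0,0,0,0],[1,0,0,0,0],[1,0,0,0,0]]]'
python3 - <<'E'
from h import *
c=cap('top');s=cap('scene')
a=cv2.resize(c['img'][160:340,360:520],None,fx=2.4,fy=2.4,interpolation=2);b=cv2.resize(s['img'][70:220,110:260],None,fx=2.6,fy=2.6,interpolation=2)
o=np.zeros((435,795,3),np.uint8);o[:a.shape[0],:a.shape[1]]=a;o[:b.shape[0],400:400+b.shape[1]]=b;cv2.imwrite('pics/jug.png',o)
E
```

```text
time_s: 32.55
eef_pos: [685.1, 12.2, 154.0]
ee_rot: [0.001, 0.991, 0.132, 0.002]
force: [0.4, -0.1, -1.1]
grip_width: 0.098
grip_force: 48.7
time_s: 33.55
eef_pos: [583.2, -284.0, 149.7]
ee_rot: [-0.001, 0.693, 0.721, -0.0]
force: [-0.5, 0.9, -1.4]
grip_width: 0.097
grip_force: 48.8
time_s: 33.85
eef_pos: [584.5, -281.7, 150.4]
ee_rot: [-0.0, 0.695, 0.719, 0.0]
force: [0.7, -0.8, -1.7]
grip_width: 0.098
grip_force: 48.8
```

View pics/jug.png

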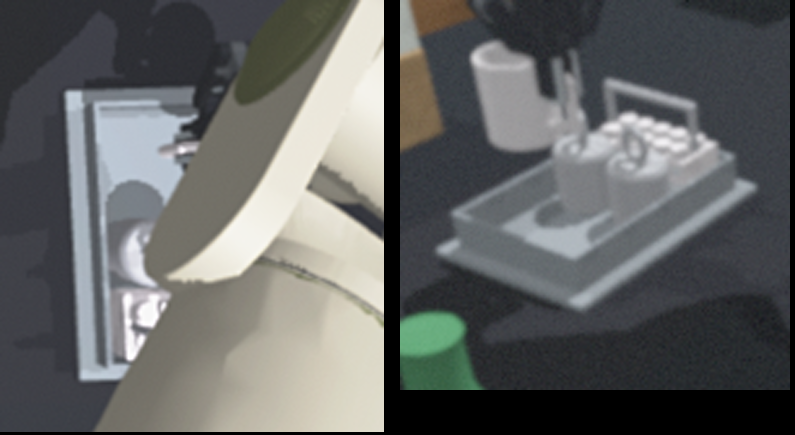

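The jug is upright (it leans as the verticals there do) and hangs clear of the jars. The rack and both canisters stand properly in the tray.

```bash
python3 -m handwheel '[[[1,0,-0.04,-0.3,0],[1,0,0,-0.5,0],[1,0,0,-0.4,0],[1,0,0,-0.3,0],[1,0,0,-0.2,0],[1,0,0,-0.1,0],[1,0,0,-0.1,0],[1,0,0,-0.08,0],[1,0,0,-0.06,0],[1,0,0,0,0]]]'
python3 -m handwheel '[[[0.6,0,0,0,0],[0.4,0,0,0,0],[0.3,0,0,0,0],[0.3,0,0,0,0],[0.3,0,0,0.2,0],[0.3,0,0,0.4,0],[0.3,0,0,0.6,0],[0,0,0,0.7,0],[0,0,0,0.6,0],[0,0,0,0,0]]]'
```

```text
time_s: 34.95
eef_pos: [584.2, -284.7, 48.6]
ee_rot: [-0.0, 0.695, 0.719, -0.0]
force: [-0.3, -0.1, -1.7]
grip_width: 0.098
grip_force: 48.8
time_s: 35.95
eef_pos: [585.8, -285.7, 179.6]
ee_rot: [0.005, 0.695, 0.719, 0.001]
force: [0.1, -0.1, -0.1]
grip_width: 0.496
grip_force: 0.0
```

```bash
python3 -m handwheel '[[[-0.5,-0.07,0.85,0.3,0.75],[-0.5,-0.07,0.85,0.3,0.75],[-0.5,-0.07,0.85,0.3,0.75],[-0.5,-0.07,0.85,0.1,0.75],[-0.5,-0.07,0.85,0,0.75],[-0.5,-0.07,0.85,0,0.75],[-0.5,-0.07,0.85,0,0.75],[-0.5,-0.07,0.85,0,0.75],[-0.5,-0.07,0.85,0,0.75],[-0.5,-0.07,0.85,0,0.75]]]'
python3 -m handwheel '[[[-0.5,-0.09,0.85,0,0.75],[-0.5,-0.09,0.85,0,0.75],[-0.5,-0.09,0.85,0,0.75],[-0.5,-0.09,0.85,0,0.75],[-0.5,0,0,0,0],[-0.5,0,0,0,0]]]'
python3 - <<'E'
from h import *
c=cap('top');s=cap('scene')
a=cv2.resize(c['img'][170:340,370:500],None,fx=3.0,fy=3.0,interpolation=2);b=cv2.resize(s['img'][70:220,110:260],None,fx=2.6,fy=2.6,interpolation=2)
o=np.zeros((590,795,3),np.uint8);o[:a.shape[0],:a.shape[1]]=a;o[:b.shape[0],400:400+b.shape[1]]=b
d=cv2.resize(c['img'][160:340,40:220],(185,185));o[395:580,400:585]=d
cv2.imwrite('pics/packed.png',o)
E
```

```text
time_s: 36.95
eef_pos: [548.7, 141.9, 224.0]
ee_rot: [0.0, 0.24, 0.971, 0.0]
force: [-0.5, 0.0, 0.4]
grip_width: 0.75
grip_force: 0.0
time_s: 37.55
eef_pos: [530.9, 310.7, 223.6]
ee_rot: [-0.0, 0.034, 0.999, -0.0]
force: [-0.3, 0.4, -0.5]
grip_width: 0.749
grip_force: 0.0
```

View pics/packed.png

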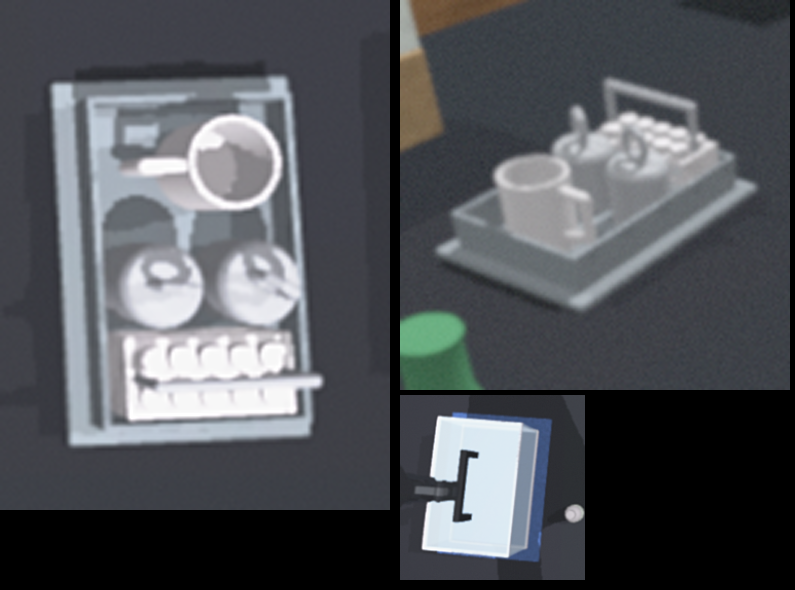

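All four pieces stand upright inside the tray walls, and the cover stands on the mat. Next I regrasp the cover at the pose where I released it.

```bash
python3 -m handwheel '[[[-0.5,0.03,-0.11,-0.3,0],[-0.5,0,0,-0.5,0],[-0.5,0,0,-0.4,0],[-0.5,0,0,-0.3,0],[-0.5,0,0,-0.2,0],[-0.5,0,0,-0.1,0],[-0.5,0,0,0,0],[-0.5,0,0,0,0]]]' 90
python3 -m handwheel '[[[0.3,0,0,0,0],[1,0,0,0,0],[1,0,0,0,0],[1,0,0,0,0],[1,0,0,0,0],[1,0,0,0,0],[1,0,0,0,0],[1,0,0,0,0]]]'
```

```text
time_s: 38.45
eef_pos: [533.2, 304.7, 134.6]
ee_rot: [0.001, 0.035, 0.999, 0.0]
force: [0.6, 0.1, -0.0]
grip_width: 0.748
grip_force: 0.0
time_s: 39.25
eef_pos: [532.9, 304.9, 134.2]
ee_rot: [0.0, 0.035, 0.999, 0.0]
force: [-1.7, 0.8, 6.4]
grip_width: 0.118
grip_force: 88.6
```

```bash
python3 -m handwheel '[[[1,0,0,0.1,0],[1,0,0,0.2,0],[1,0,0,0.4,0],[1,0,0,0.5,0],[1,0,0,0.5,0],[1,0,0,0.5,0],[1,0,0,0.5,0],[1,0,0,0.3,0],[1,0,0,0.1,0],[1,0,0,0,0]]]'
python3 -m handwheel '[[[1,-0.01,-0.3,0,0.04],[1,-0.01,-0.5,0,0.04],[1,-0.01,-0.7,0,0.04],[1,-0.01,-0.7,0,0.04],[1,-0.01,-0.7,0,0.04],[1,-0.01,-0.7,0,0.04],[1,-0.01,-0.7,0,0.04],[1,-0.01,-0.7,0,0.04],[1,-0.01,-0.7,0,0.04],[1,-0.01,-0.7,0,0.04]]]'
python3 -m handwheel '[[[1,-0.01,-0.7,0,0.04],[1,-0.01,-0.7,0,0.04],[1,-0.01,-0.7,0,0.04],[1,-0.01,-0.7,0,0.04],[1,-0.01,-0.7,0,0.04],[1,-0.01,-0.7,0,0.04],[1,-0.01,-0.7,0,0.04],[1,-0.01,-0.6,0,0.04],[1,-0.01,-0.4,0,0.04],[1,-0.01,-0.2,0,0.04]]]'
python3 -m handwheel '[[[1,0,0,0,0],[1,0,0,0,0],[1,0,0,0,0]]]'
```

```text
time_s: 40.25
eef_pos: [532.8, 304.7, 288.9]
ee_rot: [0.0, 0.035, 0.999, -0.0]
force: [0.1, 0.3, -4.4]
grip_width: 0.123
grip_force: 88.0
time_s: 41.25
eef_pos: [526.8, -17.1, 287.8]
ee_rot: [-0.001, 0.007, 1.0, 0.0]
force: [0.4, -0.9, -4.3]
grip_width: 0.118
grip_force: 88.0
time_s: 42.25
eef_pos: [521.6, -322.1, 287.3]
ee_rot: [-0.001, -0.02, 1.0, 0.001]
force: [-0.2, 0.4, -4.7]
grip_width: 0.119
grip_force: 88.1
time_s: 42.55
eef_pos: [522.9, -319.2, 288.9]
ee_rot: [0.0, -0.022, 1.0, 0.0]
force: [0.4, -1.3, -4.6]
grip_width: 0.121
grip_force: 88.1
```

```bash
python3 -m handwheel '[[[1,0,-0.01,-0.2,0],[1,0,0,-0.4,0],[1,0,0,-0.4,0],[1,0,0,-0.4,0],[1,0,0,-0.4,0],[1,0,0,-0.2,0],[1,0,0,-0.1,0],[1,0,0,0,0]]]'
python3 - <<'E'
from h import *
s=ctrl.sense(); print(s['eef_pos'],s['force'],s['wrist_torque'])
c=cap('top'); im=c['img'].astype(int); z=112+s['eef_pos'][2]-137.4
bm=(im.min(2)>110); e=[]
T=[];B=[]
for u in range(425,450):
    v=np.nonzero(bm[:,u])[0]; v=v[(v>165)&(v<345)]; T.append((u,v[0]-.5));B.append((u,v[-1]+.5))
for n,e in(('T',T),('B',B)):
    P=plane(c,e,z); k=np.polyfit(P[:,1],P[:,0],1); print(n,'x@-310',np.polyval(k,-310),np.degrees(np.arctan(k[0])))
E
```

```text
time_s: 43.35
eef_pos: [522.8, -320.5, 183.6]
ee_rot: [-0.0, -0.021, 1.0, 0.0]
force: [0.2, 0.7, -4.0]
grip_width: 0.117
grip_force: 88.0
[ 522.8022809  -320.53549502  183.6409779 ] [ 0.16487727  0.70363798 -4.01844054] [ 0.00664096 -0.03703794 -0.01361435]
T x@-310 643.1890041409591 -1.2935648947521656
B x@-310 402.0954860963313 -2.8840248648223445
```

```bash
python3 -m handwheel '[[[1,0,0.01,-0.1,0],[1,0,0,-0.1,0],[1,0,0,-0.1,0],[1,0,0,-0.1,0],[1,0,0,-0.1,0],[1,0,0,0,0]]]'
python3 -m handwheel '[[[1,0,0,-0.1,0],[1,0,0,-0.1,0],[1,0,0,-0.08,0],[1,0,0,-0.06,0],[1,0,0,-0.04,0],[1,0,0,-0.03,0],[1,0,0,0,0]]]'
```

```text
time_s: 44.0
eef_pos: [522.5, -320.0, 157.8]
ee_rot: [-0.001, -0.021, 1.0, 0.001]
force: [0.3, -0.6, -3.7]
grip_width: 0.12
grip_force: 88.0
time_s: 44.7
eef_pos: [522.7, -320.2, 138.2]
ee_rot: [-0.0, -0.021, 1.0, 0.0]
force: [-0.2, -0.4, -4.3]
grip_width: 0.121
grip_force: 88.1
```

```bash
python3 -m handwheel '[[[1,0,0,-0.03,0],[1,0,0,-0.01,0],[1,0,0,0,0],[1,0,0,0,0]]]'
python3 -m handwheel '[[[0.5,0,0,0,0],[0,0,0,0,0],[-0.5,0,0,0,0],[-0.5,0,0,0,0],[-0.5,0,0,0,0],[-0.5,0,0,0.2,0],[-0.5,0,0,0.5,0],[-0.5,0,0,0.6,0],[-0.5,0,0,0.6,0],[-0.5,0,0,0.3,0]]]'
python3 -m handwheel '[[[-0.5,-0.1,0.7,0,0],[-0.5,-0.1,0.7,0,0],[-0.5,-0.1,0.7,0,0],[-0.5,-0.1,0.7,0,0],[-0.5,-0.1,0.7,0,0],[-0.5,-0.1,0.7,0,0],[-0.5,-0.1,0.7,0,0],[-0.5,-0.1,0.7,0,0],[-0.5,0,0,0,0],[-0.5,0,0,0,0]]]'
python3 - <<'E'
from h import *
c=cap('top'); im=c['img'].astype(int); bm=(im.min(2)>110); V,U=np.mgrid[:420,:560]
T=[];B=[];E_=[]
for u in range(415,485):
    v=np.nonzero(bm[:,u])[0]; v=v[(v>170)&(v<340)]; T.append((u,v[0]-.5));B.append((u,v[-1]+.5))
for v in range(205,315):
    u=np.nonzero(bm[v,:540])[0]; u=u[u>400]; E_.append((u[-1]+.5,v))
for n,e in(('T',T),('B',B)):
    P=plane(c,e,112); k=np.polyfit(P[:,1],P[:,0],1); print(n,'x@-310',np.polyval(k,-310),np.degrees(np.arctan(k[0])))
P=plane(c,E_,112); k=np.polyfit(P[:,0],P[:,1],1); print('right',np.polyval(k,523),np.degrees(np.arctan(k[0])))
s=cap('scene','end.png'); o=cv2.imread('pics/scene0.png').astype(int); d=np.abs(s['img'].astype(int)-o).max(2)
print('cover top edge diff',[(np.argmax(im.min(1)>0)) for im in [d[75:200,110:260]]][:0], (d[75:200,110:260]>60).sum())
for n,img in(('then',o),('now',s['img'].astype(int))):
    g=img.min(2); print(n,[int(np.nonzero(g[90:145,u]>150)[0][0])+90 for u in(130,145,220,235)])
E
```

```text
time_s: 45.1
eef_pos: [522.9, -320.4, 137.2]
ee_rot: [0.0, -0.021, 1.0, -0.0]
force: [-3.4, 2.0, 6.6]
grip_width: 0.123
grip_force: 89.4
time_s: 46.1
eef_pos: [523.2, -320.6, 250.1]
ee_rot: [0.002, -0.021, 1.0, -0.002]
force: [-1.2, -0.3, 0.5]
grip_width: 0.749
grip_force: 0.0
time_s: 47.1
eef_pos: [482.9, -40.0, 247.1]
ee_rot: [0.001, -0.022, 1.0, -0.0]
force: [0.2, -0.4, 0.2]
grip_width: 0.752
grip_force: 0.0
T x@-310 645.0379606895953 -2.420101563372045
B x@-310 402.0225591651226 -2.71075358660072
right -399.9585796832774 2.5324297017779944
cover top edge diff [] 902
then [115, 108, 95, 99]
now [115, 108, 95, 99]
```

```bash
python3 - <<'E'
from rig import ctrl
print(ctrl.finish_job())
E
```

```text
the job is handed in; nothing more can be done
None
```

The job is done and handed in: the rack, both canisters and the one jug present stand upright in the tray, and the cover is back on, measured within about 1 mm of where it started.

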